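# Gauge the jig pins and load the hot-wash pan

## Task

Load the hot-wash saucepan with the jig pins that pass inspection: first slide the pan along the hot plate, never lifting it, from the red ring to the yellow ring and centre it there. Then, starting at the rack's orange end and keeping to rack order, try every pin foot-down in the slot of the gap gauge: stand each pin that goes in upright in a free hole of the stand inside the pan, and put each pin that the slot refuses in the red scrap tray. Once all pins are sorted and the pan is (still) centred on the yellow ring, slide it back so that it is centred on the red ring, and leave the other things on the bench alone.

Things in the scene. Friction and masses are not known exactly. Their poses are not given: they have to be found in the camera images.
- hotplate: fixed flat hot plate, black top, 230 mm (its x) by 430 mm (its y), top surface 30 mm above the bench; origin under its centre
- mark_red: red ring (176 mm across) with a red cross painted on the hot plate: the heating position; origin at its centre on the plate top. The two rings lie 200 mm apart along the plate's y; which is left varies
- mark_yellow: yellow ring (176 mm across) with a yellow cross painted on the hot plate: the loading position; origin at its centre on the plate top
- pot: loose steel saucepan, 144 mm across, rim 55 mm above its underside, inner floor 5 mm up, 0.5 kg empty; origin under its centre, z up; its black handle points along its -x, its stand's row of holes along its y
- pot_handle (a point): point on the saucepan's handle 130 mm from the pan's centre, mid-height (42 mm above the pan's underside); the handle is a straight level bar along the pan's x, 18 mm wide, 14 mm tall, free from 72 to 194 mm from the pan's centre
- pot_hole1 (a point): centre of the mouth of square hole 1 of 3 in the aluminium pin stand fixed inside the saucepan; hole 20 x 20 mm with a 2 mm chamfer, mouth 45 mm above the pan's underside (10 mm below the rim), 40 mm deep to the pan's inner floor; holes lie 42 mm apart along the pan's y. A pin standing in it has its head centre 38 mm above this point
- pot_hole2 (a point): centre of the mouth of square hole 2 of 3 in the aluminium pin stand fixed inside the saucepan; hole 20 x 20 mm with a 2 mm chamfer, mouth 45 mm above the pan's underside (10 mm below the rim), 40 mm deep to the pan's inner floor; holes lie 42 mm apart along the pan's y. A pin standing in it has its head centre 38 mm above this point
- pot_hole3 (a point): centre of the mouth of square hole 3 of 3 in the aluminium pin stand fixed inside the saucepan; hole 20 x 20 mm with a 2 mm chamfer, mouth 45 mm above the pan's underside (10 mm below the rim), 40 mm deep to the pan's inner floor; holes lie 42 mm apart along the pan's y. A pin standing in it has its head centre 38 mm above this point
- rack: fixed blue rack 50 x 210 x 60 mm, with an 18 mm orange block on its +y end, with five holes (26 x 26 mm, 50 mm deep) 40 mm apart in a row along its y; origin under its middle hole (hole centres at y = 80, 40, 0, -40, -80 mm). Pins stand in it with head centres 88 mm above the bench
- gauge: fixed steel gap gauge block 80 x 70 x 50 mm with green base and two green patches either side of the slot; origin under its centre; the slot in its top is 18 mm wide along its x, 44 mm long along its y, 30 mm deep, mouth chamfered 2 mm
- gauge_slot (a point): centre of the gauge's slot mouth, 50 mm above the bench. A good pin's head centre ends 48 mm above this point when its foot is at the slot's bottom; an oversize pin stops with it about 75 to 78 mm above
- tray: loose red open scrap tray 140 x 140 x 50 mm, walls 4 mm, inner floor 4 mm up, 0.5 kg; origin under its centre
- pin_1: jig pin, first place in the rack counted from the orange end; may be absent. Black knurled-look head 28 mm across and 36 mm tall on top, a round steel shaft 60 mm long below it (96 mm overall, about 0.12 kg); origin half-way along the pin, its z pointing up through the head, so the foot is 48 mm below the origin and the centre of the head 30 mm above it (grip the head). All pins look alike; the shaft is either 16 mm (good) or 21 mm (oversize): let the gauge tell which
- pin_2: jig pin, second place in the rack counted from the orange end; may be absent. Black knurled-look head 28 mm across and 36 mm tall on top, a round steel shaft 60 mm long below it (96 mm overall, about 0.12 kg); origin half-way along the pin, its z pointing up through the head, so the foot is 48 mm below the origin and the centre of the head 30 mm above it (grip the head). All pins look alike; the shaft is either 16 mm (good) or 21 mm (oversize): let the gauge tell which
- pin_3: jig pin, third place in the rack counted from the orange end; may be absent. Black knurled-look head 28 mm across and 36 mm tall on top, a round steel shaft 60 mm long below it (96 mm overall, about 0.12 kg); origin half-way along the pin, its z pointing up through the head, so the foot is 48 mm below the origin and the centre of the head 30 mm above it (grip the head). All pins look alike; the shaft is either 16 mm (good) or 21 mm (oversize): let the gauge tell which
- pin_4: jig pin, fourth place in the rack counted from the orange end; may be absent. Black knurled-look head 28 mm across and 36 mm tall on top, a round steel shaft 60 mm long below it (96 mm overall, about 0.12 kg); origin half-way along the pin, its z pointing up through the head, so the foot is 48 mm below the origin and the centre of the head 30 mm above it (grip the head). All pins look alike; the shaft is either 16 mm (good) or 21 mm (oversize): let the gauge tell which
- pin_5: jig pin, fifth place in the rack counted from the orange end; may be absent. Black knurled-look head 28 mm across and 36 mm tall on top, a round steel shaft 60 mm long below it (96 mm overall, about 0.12 kg); origin half-way along the pin, its z pointing up through the head, so the foot is 48 mm below the origin and the centre of the head 30 mm above it (grip the head). All pins look alike; the shaft is either 16 mm (good) or 21 mm (oversize): let the gauge tell which
- oil_bottle: small white plastic oil bottle with red cap, 44 mm across, 100 mm tall, far side; origin under its foot; not part of the job
- tape_roll: yellow roll of tape lying flat, 90 mm across, 24 mm tall; origin under its centre; not part of the job
- screwdriver: red-handled screwdriver lying near the robot; not part of the job
- wrench: steel wrench lying at the far side; not part of the job
- caliper_case: flat black case 80 x 170 x 28 mm at the far side; origin under its centre; not part of the job
- parts_box: small open cardboard box 100 x 70 x 50 mm near the robot; origin under its centre; not part of the job
There are look-alikes about, which are no part of the job. Leave any blue or purple look-alike of the gauge alone.

How it is judged:
On the way, in this order (a step that is already met when the one before it is completed fails the run):
1. the saucepan stands centred on the yellow ring (horizontal distance between pot and mark_yellow below 0.018 m and linear speed of pot below 0.02 m/s), for 0.2 s.
2. pin_1 is tried upright in the gauge's slot (goes well in, or is pressed on the mouth and refused) (x of pin_1 in the frame of gauge between -0.008 and 0.008 m and y of pin_1 in the frame of gauge between -0.022 and 0.022 m and angle between pin_1's own z axis and vertical below 0.25 rad and z of pin_1 in the frame of gauge below 0.084 m), for 0.04 s.
3. pin_2 is tried upright in the gauge's slot (goes well in, or is pressed on the mouth and refused) (x of pin_2 in the frame of gauge between -0.008 and 0.008 m and y of pin_2 in the frame of gauge between -0.022 and 0.022 m and angle between pin_2's own z axis and vertical below 0.25 rad and z of pin_2 in the frame of gauge below 0.105 m and contact force between pin_2 and gauge above 1 N), for 0.04 s.
4. pin_3 is tried upright in the gauge's slot (goes well in, or is pressed on the mouth and refused) (x of pin_3 in the frame of gauge between -0.008 and 0.008 m and y of pin_3 in the frame of gauge between -0.022 and 0.022 m and angle between pin_3's own z axis and vertical below 0.25 rad and z of pin_3 in the frame of gauge below 0.084 m), for 0.04 s.
5. pin_4 is tried upright in the gauge's slot (goes well in, or is pressed on the mouth and refused) (x of pin_4 in the frame of gauge between -0.008 and 0.008 m and y of pin_4 in the frame of gauge between -0.022 and 0.022 m and angle between pin_4's own z axis and vertical below 0.25 rad and z of pin_4 in the frame of gauge below 0.084 m), for 0.04 s.
6. pin_5 is tried upright in the gauge's slot (goes well in, or is pressed on the mouth and refused) (x of pin_5 in the frame of gauge between -0.008 and 0.008 m and y of pin_5 in the frame of gauge between -0.022 and 0.022 m and angle between pin_5's own z axis and vertical below 0.25 rad and z of pin_5 in the frame of gauge below 0.105 m and contact force between pin_5 and gauge above 1 N), for 0.04 s.
7. every good pin stands in the saucepan's stand and every oversize pin is in the tray, with the saucepan centred on the yellow ring (all of step 1 and z of pin_1 in the frame of pot between 0.042 and 0.065 m and x of pin_1 in the frame of pot between -0.025 and 0.025 m and y of pin_1 in the frame of pot between -0.065 and 0.065 m and angle between each of pin_1, pin_3, pin_4's own z axis and vertical below 0.35 rad and z of pin_3 in the frame of pot between 0.042 and 0.065 m and x of pin_3 in the frame of pot between -0.025 and 0.025 m and y of pin_3 in the frame of pot between -0.065 and 0.065 m and z of pin_4 in the frame of pot between 0.042 and 0.065 m and x of pin_4 in the frame of pot between -0.025 and 0.025 m and y of pin_4 in the frame of pot between -0.065 and 0.065 m and x of pin_2 in the frame of tray between -0.075 and 0.075 m and y of pin_2 in the frame of tray between -0.075 and 0.075 m and z of each of pin_2, pin_5 in the frame of tray below 0.08 m and x of pin_5 in the frame of tray between -0.075 and 0.075 m and y of pin_5 in the frame of tray between -0.075 and 0.075 m), for 0.2 s.
At the end, for the whole second after the job is handed in: Saucepan level on the hot plate, its centre within 18 mm of the red ring's centre; every good pin stands in the pan's stand, foot at the bottom (its middle 42 to 65 mm above the pan's underside), within 20 degrees of upright; every oversize pin is inside the red tray; all at rest (horizontal distance between pot and mark_red below 0.018 m and linear speed of pot below 0.02 m/s and angle between pot's own z axis and vertical below 0.05 rad and z of pin_1 in the frame of pot between 0.042 and 0.065 m and x of pin_1 in the frame of pot between -0.025 and 0.025 m and y of pin_1 in the frame of pot between -0.065 and 0.065 m and angle between each of pin_1, pin_3, pin_4's own z axis and vertical below 0.35 rad and z of pin_3 in the frame of pot between 0.042 and 0.065 m and x of pin_3 in the frame of pot between -0.025 and 0.025 m and y of pin_3 in the frame of pot between -0.065 and 0.065 m and z of pin_4 in the frame of pot between 0.042 and 0.065 m and x of pin_4 in the frame of pot between -0.025 and 0.025 m and y of pin_4 in the frame of pot between -0.065 and 0.065 m and x of pin_2 in the frame of tray between -0.075 and 0.075 m and y of pin_2 in the frame of tray between -0.075 and 0.075 m and z of each of pin_2, pin_5 in the frame of tray below 0.08 m and x of pin_5 in the frame of tray between -0.075 and 0.075 m and y of pin_5 in the frame of tray between -0.075 and 0.075 m and linear speed of each of pin_1, pin_2, pin_3, pin_4, pin_5 below 0.1 m/s); the robot touches nothing.
It fails at once if the saucepan is lifted more than 12 mm off the hot plate, or falls off it (height (world z) of pot above 0.042 m or height (world z) of pot below 0.02 m).
It fails at once if the saucepan is tipped by more than 12 degrees (angle between pot's own z axis and vertical above 0.21 rad).
It fails at once if another thing on the bench is moved by more than 40 mm (distance of any of oil_bottle, tape_roll, screwdriver, wrench, caliper_case, parts_box from where it was at the start of the episode above 0.04 m).
Of pin_1, pin_2, pin_3, pin_4, pin_5 only 3 to 5 are there at a start; the rules pass over those that are not, and their reading is None.
At some moment in a run one of pot, tray may be knocked a few centimetres aside while the robot is not near it.
It also fails if it takes over 210 s, if anything falls off the work surface, if the arm or the gripper's body presses on something with over 40 N, if the wrist force passes 120 N, or if a joint passes its speed limit or range.

## Robot

A 7-joint arm with a two-finger parallel gripper is mounted at the origin on the work surface. World frame = base frame: x ahead of the robot, y to its left, z up, the work surface at z = 0. Lengths are in m, angles in rad, forces in N, time in s.
With the tool pointing down it reaches from about 0.4 to 0.85 m from the base axis. Payload 10.4 kg.
Tool frame: the origin (TCP) lies midway between the tips of the shut fingers; the grasp point (between the pads) lies 19 mm behind it (manip.pinch_z is the distance from the TCP to the grasp point, in m); y points along the fingers, x is the direction in which the jaws open and shut, and the axes are right-handed (so a half turn about y gives the same grasp; the last joint's range is limited). The gripper opens to 85 mm and grips with 20 to 120 N. Pads are 22 mm wide; open, the fingers measure 114 mm over their backs; the gripper's body (76 mm by 85 mm) begins 54 mm behind the grasp point. The pads swing forward as they close: fully open they stand 13 mm farther back than shut.
Start: joints at [1.155, 0.332, -0.065, 1.46, 0.022, 1.35, -0.088], TCP at [0.239, -0.577, 0.231] pointing down, gripper open.
Joint ranges: [-2.6, 2.6], [-0.5, 2.12], [-1.47, 1.34], [0.16, 2.42], [-1.27, 4.41], [0.06, 2.06], [-2.6, 2.6]. Speed limits (rad/s): [2.22, 2.22, 2.79, 2.79, 3.14, 3.14, 3.14].

## Interface

Orientations are given as a unit quaternion [x, y, z, w].
In Python, from workcell import manip gives the robot as it stands.
- The arm moves only by the shell command python3 -m pendant 'ROWS' [OPENING] [FORCE]. ROWS is a JSON object of lists of equal length, an entry for each row: "offset": the shift along the tool's x, y, z scaled (see below), a list of three; "turn": the turn, a rotation vector about the tool's x, y, z scaled (see below), a list of three. A call has 1 to 12 rows; each row is the pose to reach, as a shift and turn from the pose measured when the call began, along the tool's axes at that moment; what a row does not reach only later rows make up. The controller multiplies each number of a shift by 200 mm and each number of a turn by 45 degrees. A row lasts 1/8 s, in which the tool goes at most 62.5 mm and 10.7 degrees, less where a joint would pass 70% of its speed; a pose out of reach is approached as far as the arm can. A call with a number of a shift or a turn outside -1 to 1 is refused whole. A call with a gripper value outside its range is refused whole. OPENING is the opening in per cent of the stroke, from 0 (shut) to 100 (fully open), set as the call begins (- or left out, the last holds). The fingers move at their own pace and stop on an object; FORCE is the grip in N (left out, the last holds). Time passes only in rows, so rows that repeat a pose let the fingers close. It gives the time, the measured TCP pose, the force and the opening at its end, in the units of the state.
- manip.get_obs(): the state, without advancing time (a new reading comes with each control period).
- manip.camera(name): name is "scene" or "top" or "wrist"; returns (picture, depth): 400x640x3 uint8, red, green, blue; 400x640 float32, m along the optical axis (not along the pixel's ray), 0 where there is no reading.
- manip.camera_model(name): a dict with "intrinsics" (3x3 intrinsics, pixels), "k1" (the pictures are not rectified: a ray, as slopes to the right and down, at radius r is drawn at 1 + k1 r^2 times it, then the intrinsics apply), "R" (3x3) and "t" (3): a world point X has camera coordinates R X + t; the wrist camera has in their place "tool_from_camera" (4x4, takes a point from camera to tool coordinates, whose origin is the TCP and whose axes are the tool frame's). Camera axes: x right, y down, z forward; pixel columns grow to the right and rows downward; lengths in m; the calibration is good to about 2 mm. A picture is of the moment at which its call begins: read the wrist's pose just before it. camera_model takes no time and is no camera call.
- manip.hand_in(): hands the job in, once; it reports no verdict.
The state is a dict: "clock": time; "joint_pos": joint angles; "joint_velocities": joint speeds; "tau": joint torques, N m; "position": TCP position; "ee_rot": TCP orientation; "ft_force": force on the tool from outside, world axes, zero at the start; "torque": the same for the moment, N m; "grip_width": opening from 0.0 (shut) to 1.0 (fully open).
Only numpy, scipy, OpenCV 4.12 (cv2) and the standard library are available. Lean on these libraries where they do the work, as an engineer would, in place of code of your own. Each camera call takes 0.05 s, during which the arm holds its last target. There are 200 camera calls.

## Working session

There is one attempt and no reset: what is moved stays moved. The work goes in short steps, Python scripts to look and compute and a shell command to move; the robot and the scene stay as the last step left them, time stands still between calls to the robot, and variables do not carry over. Pictures are saved under pics/ and viewed, about 12 in all and at most 16, crops included, and the job is handed in when it is done.

```bash
ls; mkdir -p pics; cat > h.py <<'E'
import numpy as np, cv2
from scipy.spatial.transform import Rotation as Ro
from workcell import manip
def ext(name, obs=None):
    m=manip.camera_model(name)
    if 'R' in m: return m,np.array(m['R']),np.array(m['t'])
    T=np.array(m['tool_from_camera']); o=obs or manip.get_obs()
    W=np.eye(4); W[:3,:3]=Ro.from_quat(o['ee_rot']).as_matrix(); W[:3,3]=o['position']
    C=np.linalg.inv(W@T); return m,C[:3,:3],C[:3,3]
def shot(name,fn=None):
    E=ext(name); p,d=manip.camera(name)
    if fn: cv2.imwrite('pics/'+fn,p[...,::-1])
    return p,d,E
def rays(uv,m):
    K=np.array(m['intrinsics']); uv=np.atleast_2d(uv).astype(float)
    D=np.array([m['k1'],0,0,0.])
    s=cv2.undistortPointsIter(uv.reshape(-1,1,2),K,D,None,None,(3,50,1e-10)).reshape(-1,2)
    return np.c_[s,np.ones(len(s))]
def onplane(uv,z,E):
    m,R,t=E; r=rays(uv,m)@R; c=-R.T@t
    return c+r*((z-c[2])/r[:,2])[:,None]
def proj(X,E):
    m,R,t=E
    return cv2.projectPoints(np.atleast_2d(X).astype(float),cv2.Rodrigues(R)[0],t,np.array(m['intrinsics']),np.array([m['k1'],0,0,0.]))[0].reshape(-1,2)
def cloud(d,E):
    m,R,t=E; h,w=d.shape; v,u=np.mgrid[:h,:w]
    r=rays(np.c_[u.ravel(),v.ravel()],m)*d.ravel()[:,None]
    return ((r-t)@R).reshape(h,w,3)
E
python3 - <<'E'
from h import *
o=manip.get_obs(); print({k:np.round(v,3) for k,v in o.items()}, manip.pinch_z)
for n in('scene','top'): 
    p,d,E=shot(n,n+'0.png'); print(n,np.round(-E[1].T@E[2],3),E[1].round(2).tolist(),E[0]['intrinsics'],E[0]['k1'])
print(manip.camera_model('wrist'))
E
```

```text
pics
{'clock': np.float64(0.0), 'joint_pos': array([ 1.155,  0.333, -0.065,  1.461,  0.022,  1.35 , -0.089]), 'joint_velocities': array([ 0.   ,  0.001,  0.002, -0.001,  0.   ,  0.001, -0.   ]), 'tau': array([ 1.0000e-03, -6.2545e+01,  5.0000e-02, -3.9161e+01,  1.6000e-02,
        1.0000e-02,  0.0000e+00]), 'position': array([ 0.239, -0.577,  0.231]), 'ee_rot': array([-0.588,  0.393, -0.392,  0.588]), 'ft_force': array([-0.19 , -0.195,  0.371]), 'torque': array([ 0.048,  0.038, -0.019]), 'grip_width': np.float64(0.999)} 0.0187
scene [ 1.101 -0.481  0.817] [[0.69, 0.73, -0.01], [0.51, -0.49, -0.71], [-0.52, 0.48, -0.71]] [[401.75018275   0.         319.86631636]
 [  0.         401.75018275 199.1574975 ]
 [  0.           0.           1.        ]] -0.01148697291250545
top [0.311 0.059 1.208] [[-0.14, -0.99, -0.0], [-0.97, 0.14, -0.21], [0.21, -0.03, -0.98]] [[395.15055586   0.         322.84581039]
 [  0.         395.15055586 191.84369145]
 [  0.           0.           1.        ]] -0.089660057714384
{'intrinsics': array([[338.45802308,   0.        , 319.67764483],
       [  0.        , 338.45802308, 195.49570394],
       [  0.        ,   0.        ,   1.        ]]), 'k1': 0.010558047200238129, 'tool_from_camera': array([[ 9.99999293e-01,  1.63746444e-04, -1.17770960e-03,
        -8.54384950e-04],
       [ 1.17271330e-03, -2.99388842e-01,  9.54130466e-01,
        -1.41868117e-01],
       [-1.96357643e-04, -9.54131173e-01, -2.99388822e-01,
         7.52541582e-02],
       [ 0.00000000e+00,  0.00000000e+00,  0.00000000e+00,
         1.00000000e+00]])}
```

View pics/top0.png

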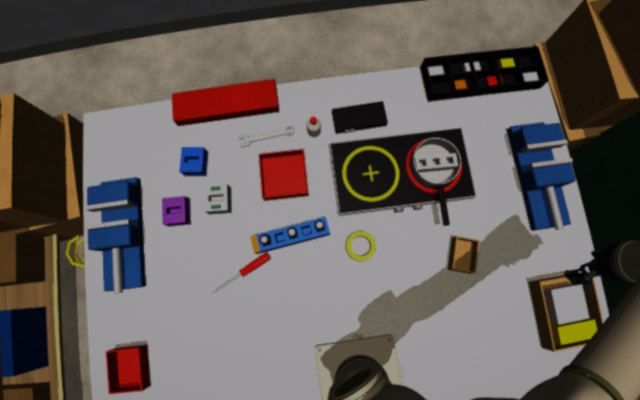

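View pics/scene0.png

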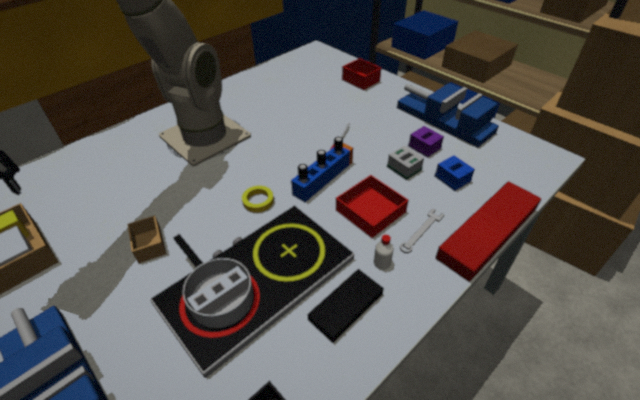

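```bash
python3 -c "
from h import *
print(Ro.from_quat(manip.get_obs()['ee_rot']).as_matrix().round(3))"
```

```text
[[ 0.383 -0.001  0.924]
 [-0.924  0.001  0.383]
 [-0.001 -1.    -0.   ]]
```

```bash
cat >> h.py <<'E'
def masks(p):
    h=cv2.cvtColor(p,cv2.COLOR_RGB2HSV).astype(int); H,S,V=h[...,0],h[...,1],h[...,2]
    return dict(red=((H<8)|(H>172))&(S>140)&(V>70),yellow=(H>22)&(H<35)&(S>120)&(V>80),orange=(H>9)&(H<20)&(S>150)&(V>100),
      blue=(H>100)&(H<125)&(S>130)&(V>60),green=(H>40)&(H<90)&(S>70)&(V>40),black=(V<45))
def blobs(mask,amin=20):
    n,l,s,c=cv2.connectedComponentsWithStats(mask.astype(np.uint8)); 
    return [(c[i],s[i],l==i) for i in range(1,n) if s[i][4]>=amin]
E
python3 - <<'E'
from h import *
for n in('top','scene'):
    p,d,E=shot(n); X=cloud(d,E); M=masks(p)
    for k in('red','yellow','orange','blue','green'):
        for c,s,l in blobs(M[k],15):
            q=X[l&(d>0)]; 
            if len(q): print(n,k,c.round(0),s[4],'med',np.median(q,0).round(3),'lo',np.percentile(q,3,0).round(3),'hi',np.percentile(q,97,0).round(3))
E
```

```text
top red [492.  80.] 87 med [ 0.857 -0.582  0.031] lo [ 0.842 -0.596  0.026] hi [ 0.874 -0.565  0.036]
top red [224. 100.] 2958 med [0.901 0.298 0.051] lo [0.856 0.14  0.047] hi [0.948 0.456 0.055]
top red [313. 120.] 36 med [0.769 0.028 0.101] lo [0.76  0.019 0.095] hi [0.778 0.036 0.103]
top red [416. 171.] 294 med [ 0.579 -0.261  0.031] lo [ 0.516 -0.311  0.027] hi [ 0.677 -0.24   0.035]
top red [283. 175.] 1880 med [0.639 0.143 0.005] lo [0.567 0.076 0.001] hi [0.701 0.207 0.051]
top red [454. 181.] 126 med [ 0.535 -0.377  0.031] lo [ 0.514 -0.411  0.028] hi [ 0.578 -0.344  0.036]
top red [255. 264.] 239 med [0.376 0.257 0.024] lo [0.352 0.218 0.019] hi [0.399 0.3   0.029]
top red [127. 368.] 1032 med [0.122 0.672 0.005] lo [0.067 0.611 0.   ] hi [0.182 0.707 0.062]
top yellow [507.  62.] 112 med [ 0.917 -0.655  0.03 ] lo [ 0.893 -0.676  0.008] hi [ 0.945 -0.631  0.049]
top yellow [370. 174.] 705 med [ 0.598 -0.124  0.031] lo [ 0.517 -0.21   0.027] hi [ 0.684 -0.043  0.036]
top yellow [370. 173.] 75 med [ 0.601 -0.126  0.032] lo [ 0.58  -0.147  0.028] hi [ 0.621 -0.106  0.036]
top
[... 4376 characters left out ...]
scene blue [479. 107.] 431 med [0.633 0.657 0.105] lo [ 0.323  0.597 -0.36 ] hi [0.659 1.513 0.108]
scene blue [452. 121.] 131 med [0.567 0.622 0.035] lo [0.54  0.598 0.032] hi [0.597 0.669 0.041]
scene blue [485. 131.] 185 med [0.678 0.652 0.035] lo [0.663 0.601 0.032] hi [0.69  0.708 0.038]
scene blue [320. 168.] 559 med [0.453 0.117 0.059] lo [0.419 0.03  0.04 ] hi [0.476 0.225 0.065]
scene blue [456. 167.] 432 med [0.718 0.415 0.05 ] lo [0.681 0.378 0.032] hi [0.756 0.448 0.052]
scene blue [ 32. 346.] 2620 med [ 0.485 -0.652  0.103] lo [ 0.361 -0.711  0.032] hi [ 0.523 -0.601  0.107]
scene blue [ 78. 391.] 668 med [ 0.622 -0.615  0.105] lo [ 0.605 -0.649  0.102] hi [ 0.653 -0.597  0.107]
```

```bash
cat >> h.py <<'E'
from scipy.optimize import least_squares
def circ(P,r=None):
    f=lambda v: np.hypot(P[:,0]-v[0],P[:,1]-v[1])-(r or v[2])
    s=least_squares(f,[*P.mean(0)[:2],0.08],loss='soft_l1',f_scale=0.002); return s.x.round(4),np.abs(s.fun).mean().round(4)
def box(X,d,lo,hi):
    return (d>0)&np.all((X>lo)&(X<hi),axis=-1)
E
python3 - <<'E'
from h import *
for n in('top','scene'):
    p,d,E=shot(n); X=cloud(d,E); M=masks(p)
    b=X[box(X,d,[.45,-.42,.025],[.75,-.22,.036])&M['red']]
    ok=np.abs(np.hypot(b[:,0]-.6,b[:,1]+.326)-.085)<.012
    print(n,'redring',circ(b[ok]),len(b))
    b=X[box(X,d,[.45,-.24,.025],[.75,-.02,.036])&M['yellow']]
    ok=np.abs(np.hypot(b[:,0]-.6,b[:,1]+.126)-.085)<.012
    print('yellring',circ(b[ok]))
    b=X[box(X,d,[.5,-.42,.080],[.75,-.22,.09])]; print('rim',len(b),circ(b), circ(b,.0715))
    b=X[box(X,d,[.38,-.42,.070],[.525,-.22,.083])]; print('handle',len(b),b.min(0).round(3),b.max(0).round(3)); 
    if len(b)>5: 
        vx,vy,x0,y0=cv2.fitLine(b[:,:2].astype(np.float32),2,0,.01,.01).ravel(); print(x0,y0,np.degrees(np.arctan2(vy,vx)))
    m=box(X,d,[.38,.0,.098],[.5,.26,.112])
    for c,s,l in blobs(m,4): print('pin',c.round(1),s[4],X[l].mean(0).round(4), X[l].max(0).round(3))
    m=box(X,d,[.38,.0,.055],[.5,.28,.064]); r=cv2.minAreaRect((X[m][:,:2]*1000).astype(np.float32)); print('rack',r)
    m=box(X,d,[.52,.28,.046],[.65,.42,.056]); r=cv2.minAreaRect((X[m][:,:2]*1000).astype(np.float32)); print('gauge',r)
    for lo in ([.55,.06,.045],):
        m=box(X,d,lo,[.72,.22,.056]); r=cv2.minAreaRect((X[m][:,:2]*1000).astype(np.float32)); print('tray',r)
p=cv2.imread('pics/top0.png'); s=cv2.imread('pics/scene0.png')
a=cv2.resize(p[170:260,195:335],None,fx=5,fy=5,interpolation=3); b=cv2.resize(s[130:230,270:430],None,fx=4.375,fy=4,interpolation=3)
cv2.imwrite('pics/c1.png',np.vstack([cv2.resize(a,(480,300)),cv2.resize(b,(480,300))]))
E
```

```text
top redring (array([ 0.5994, -0.3271,  0.0838]), np.float64(0.0032)) 399
yellring (array([ 0.6006, -0.1264,  0.0824]), np.float64(0.0034))
rim 227 (array([ 0.5977, -0.3215,  0.0696]), np.float64(0.0033)) (array([ 0.5972, -0.3216,  0.08  ]), np.float64(0.0041))
handle 262 [ 0.405 -0.325  0.071] [ 0.525 -0.303  0.083]
0.4640817 -0.31338447 -1.8802805
pin [318.7 224.4] 79 [0.4552 0.0538 0.1069] [0.468 0.067 0.111]
pin [291.1 231.6] 77 [0.4458 0.133  0.1066] [0.459 0.145 0.111]
pin [264.4 239.1] 79 [0.4356 0.2096 0.1063] [0.45  0.223 0.111]
rack ((445.47637939453125, 141.07537841796875), (51.26182556152344, 226.17185974121094), 7.158947944641113)
gauge ((587.4029541015625, 349.7999267578125), (71.57127380371094, 81.42802429199219), 85.96611022949219)
tray ((635.6580810546875, 141.54014587402344), (140.48765563964844, 141.3143768310547), 88.34236907958984)
scene redring (array([ 0.5957, -0.3253,  0.0836]), np.float64(0.0032)) 810
yellring (array([ 0.5982, -0.1257,  0.0825]), np.float64(0.0035))
rim 391 (array([ 0.5978, -0.3215,  0.0693]), np.float64(0.001)) (array([ 0.5976, -0.321 ,  0.08  ]), np.float64(0.0022))
handle 321 [ 0.405 -0.326  0.07 ] [ 0.521 -0.305  0.082]
0.4653486 -0.3161576 -2.5531688
pin [337.9 140. ] 54 [0.4366 0.2078 0.1049] [0.449 0.222 0.109]
pin [320.4 153.3] 63 [0.4454 0.1287 0.1045] [0.458 0.144 0.109]
pin [301.7 167.7] 69 [0.4549 0.0492 0.1042] [0.467 0.063 0.108]
rack ((442.32806396484375, 138.96963500976562), (53.50380325317383, 229.7515869140625), 6.985841751098633)
gauge ((584.3745727539062, 348.7070007324219), (74.66331481933594, 83.82198333740234), 87.11951446533203)
tray ((632.6347045898438, 138.2006072998047), (142.16653442382812, 141.84097290039062), 88.01161193847656)
```

View pics/c1.png

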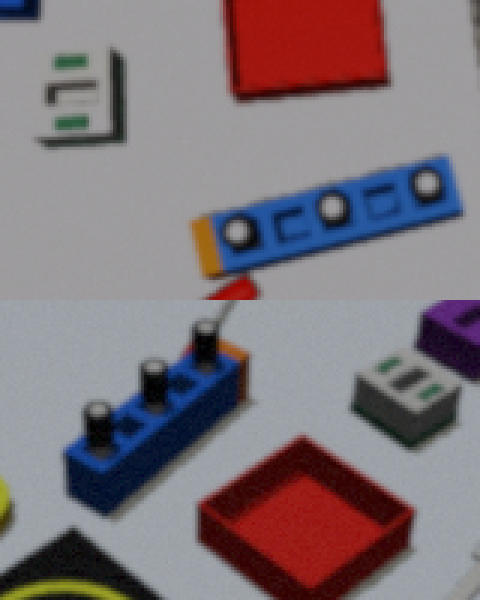

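```bash
cat >> h.py <<'E'
def go(p,yaw=None):
    "offset/turn numbers to bring TCP to p, tool y straight down, tool x at world yaw (deg)"
    o=manip.get_obs(); R=Ro.from_quat(o['ee_rot']).as_matrix()
    if yaw is None: yaw=np.degrees(np.arctan2(R[1,0],R[0,0]))
    a=np.radians(yaw); x=np.array([np.cos(a),np.sin(a),0]); y=np.array([0,0,-1.]); T=np.c_[x,y,np.cross(x,y)]
    print('at',np.round(o['position'],4),'offset',(R.T@(np.array(p)-o['position'])/.2).round(4).tolist(),'turn',(Ro.from_matrix(R.T@T).as_rotvec()/np.radians(45)).round(4).tolist())
E
python3 -c "
from h import *
go([.48,-.3155,.2],-92.5)"
```

```text
at [ 0.2392 -0.5773  0.2311] offset [-0.7484, 0.1556, 1.6134] turn [0.0001, 0.5557, -0.0004]
```

```bash
python3 -m pendant '{"offset":[[-0.1,0,0.25],[-0.2,0,0.5],[-0.3,0,0.7],[-0.4,0,0.9],[-0.48,0,1.0],[-0.5,0,1.0]],"turn":[[0,0.1,0],[0,0.2,0],[0,0.35,0],[0,0.45,0],[0,0.55,0],[0,0.556,0]]}' 100 40; python3 -c "
from h import *
go([.48,-.3155,.16],-92.5)"
```

```text
clock: 1.05
position: [0.387, -0.4066, 0.2312]
ee_rot: [-0.49, 0.51, -0.51, 0.49]
ft_force: [0.4, -0.4, -0.0]
grip_width: 1.003
at [ 0.387  -0.4066  0.2312] offset [-0.4737, 0.3564, 0.4459] turn [-0.0003, 0.0042, -0.0009]
```

```bash
python3 -m pendant '{"offset":[[-0.2,0.1,0.2],[-0.4,0.25,0.4],[-0.474,0.356,0.446],[-0.474,0.356,0.446]],"turn":[[0,0,0],[0,0,0],[0,0,0],[0,0,0]]}'; python3 - <<'E'
from h import *
p,d,E=shot('wrist','w1.png'); X=cloud(d,E)
b=X[box(X,d,[.38,-.42,.074],[.515,-.22,.083])]; print(len(b),b.min(0).round(3),b.max(0).round(3))
vx,vy,x0,y0=cv2.fitLine(b[:,:2].astype(np.float32),2,0,.01,.01).ravel(); print(x0,y0,np.degrees(np.arctan2(vy,vx)), 'y at .48',y0+vy/vx*(.48-x0))
go([.48,y0+vy/vx*(.48-x0),.056],-90+np.degrees(np.arctan2(vy,vx)))
E
```

```text
clock: 1.55
position: [0.4792, -0.3149, 0.1585]
ee_rot: [-0.49, 0.511, -0.508, 0.49]
ft_force: [-0.8, 0.7, 0.4]
grip_width: 1.0
3677 [ 0.401 -0.326  0.074] [ 0.515 -0.304  0.081]
0.46285787 -0.31501704 -2.3958972 y at .48 -0.3157343
at [ 0.479  -0.3167  0.1599] offset [-0.0045, 0.5195, 0.0055] turn [0.0014, 0.0018, -0.0008]
```

View pics/w1.png

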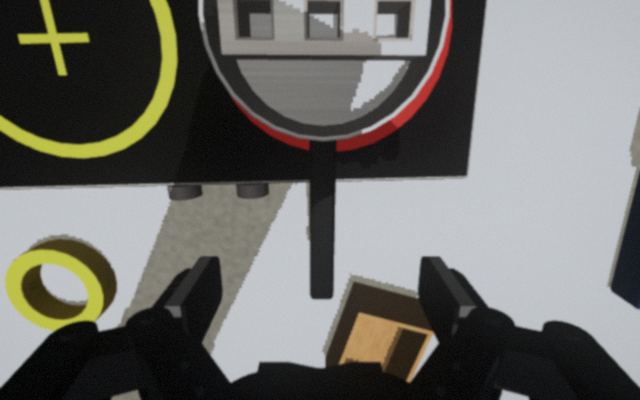

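```bash
python3 -m pendant '{"offset":[[0,0.2,0],[0,0.4,0],[0,0.52,0.005],[0,0.52,0.005]],"turn":[[0,0,0],[0,0,0],[0,0,0],[0,0,0]]}' 60; python3 -m pendant '{"offset":[[0,0,0],[0,0,0],[0,0,0],[0,0,0],[0,0,0],[0,0,0],[0,0,0]],"turn":[[0,0,0],[0,0,0],[0,0,0],[0,0,0],[0,0,0],[0,0,0],[0,0,0]]}' 0 50; python3 - <<'E'
from h import *
o=manip.get_obs();print(np.round(o['ft_force'],1))
p,d,E=shot('scene'); X=cloud(d,E); b=X[box(X,d,[.5,-.42,.080],[.75,-.22,.09])]; print('rim',len(b),circ(b))
q=np.array(o['position']); go(q+[.001,.0975,0]); go(q+[.002,.195,0])
E
```

```text
clock: 2.1
position: [0.478, -0.3187, 0.0555]
ee_rot: [-0.49, 0.512, -0.51, 0.489]
ft_force: [-0.7, -0.7, -0.6]
grip_width: 0.599
clock: 2.98
position: [0.4785, -0.3196, 0.0574]
ee_rot: [-0.49, 0.511, -0.511, 0.488]
ft_force: [-2.9, -0.4, 6.1]
grip_width: 0.202
[-2.9 -0.4  6.1]
rim 396 (array([ 0.598 , -0.3233,  0.0692]), np.float64(0.0012))
at [ 0.4785 -0.3196  0.0574] offset [-0.4874, -0.0006, -0.016] turn [0.0017, -0.0, 0.0014]
at [ 0.4785 -0.3196  0.0574] offset [-0.9746, -0.0012, -0.0322] turn [0.0017, -0.0, 0.0014]
```

```bash
python3 -m pendant '{"offset":[[-0.04,0,0],[-0.12,0,-0.004],[-0.22,0,-0.007],[-0.32,0,-0.01],[-0.42,0,-0.014],[-0.52,0,-0.017],[-0.62,0,-0.02],[-0.72,0,-0.024],[-0.82,0,-0.027],[-0.91,0,-0.03],[-0.97,0,-0.032],[-0.985,0,-0.033]],"turn":[[0,0,0],[0,0,0],[0,0,0],[0,0,0],[0,0,0],[0,0,0],[0,0,0],[0,0,0],[0,0,0],[0,0,0],[0,0,0],[0,0,0]]}'; python3 -m pendant '{"offset":[[0,0,0],[0,0,0],[0,0,0]],"turn":[[0,0,0],[0,0,0],[0,0,0]]}'; cat >> h.py <<'E'
def pot(n='scene',c=(.598,-.126)):
    p,d,E=shot(n); X=cloud(d,E)
    b=X[box(X,d,[c[0]-.1,c[1]-.1,.080],[c[0]+.1,c[1]+.1,.092])]; b=b[np.hypot(b[:,0]-c[0],b[:,1]-c[1])<.1]
    r=circ(b); print(n,'rim',len(b),r, 'z',np.median(b[:,2]).round(4))
    h=X[box(X,d,[c[0]-.2,c[1]-.06,.072],[c[0]-.085,c[1]+.06,.084])]
    if len(h)>20:
        vx,vy,x0,y0=cv2.fitLine(h[:,:2].astype(np.float32),2,0,.01,.01).ravel(); print('handle',len(h),x0,y0,np.degrees(np.arctan2(vy,vx)))
E
python3 - <<'E'
from h import *
pot(); pot('top')
E
```

```text
clock: 4.53
position: [0.4807, -0.122, 0.0574]
ee_rot: [0.49, -0.51, 0.511, -0.489]
ft_force: [0.7, -5.3, 3.5]
grip_width: 0.2
clock: 4.9
position: [0.4807, -0.1221, 0.0573]
ee_rot: [0.49, -0.511, 0.511, -0.489]
ft_force: [-0.7, -1.4, 4.4]
grip_width: 0.198
scene rim 327 (array([ 0.5995, -0.1273,  0.0701]), np.float64(0.0016)) z 0.0832
handle 155 0.48208228 -0.12541252 1.8774256
top rim 150 (array([ 0.6017, -0.1253,  0.0701]), np.float64(0.0023)) z 0.0849
handle 114 0.4353576 -0.118038245 6.401529
```

```bash
python3 -m pendant '{"offset":[[0,0,0],[0,0,0],[0,0,0],[0,0,0],[0,-0.25,0],[0,-0.5,0],[0,-0.7,0],[0,-0.7,0]],"turn":[[0,0,0],[0,0,0],[0,0,0],[0,0,0],[0,0,0],[0,0,0],[0,0,0],[0,0,0]]}' 60; python3 - <<'E'
from h import *
go([.436,.209,.17],-83)
pot()
E
```

```text
clock: 6.0
position: [0.4825, -0.1221, 0.2005]
ee_rot: [0.489, -0.509, 0.512, -0.49]
ft_force: [0.5, 0.3, 0.1]
grip_width: 0.597
at [ 0.4825 -0.1221  0.2005] offset [-1.6446, 0.147, -0.3041] turn [-0.0056, -0.21, 0.0038]
scene rim 317 (array([ 0.5995, -0.1273,  0.0701]), np.float64(0.0015)) z 0.0836
handle 229 0.46142408 -0.12425543 -1.5125315
```

```bash
python3 -m pendant '{"offset":[[-0.2,0,-0.04],[-0.5,0,-0.1],[-0.8,0,-0.15],[-1,0,-0.2],[-1,0,-0.2]],"turn":[[0,0,0],[0,-0.05,0],[0,-0.1,0],[0,-0.21,0],[0,-0.21,0]]}'; python3 - <<'E'
from h import *
go([.436,.209,.17],-83)
E
```

```text
clock: 6.68
position: [0.4487, 0.0825, 0.1968]
ee_rot: [0.532, -0.467, 0.467, -0.531]
ft_force: [0.7, -0.5, -0.1]
grip_width: 0.601
at [0.4487 0.0825 0.1968] offset [-0.6354, 0.1328, 0.0183] turn [0.0009, 0.0082, 0.002]
```

```bash
python3 -m pendant '{"offset":[[-0.2,0,0],[-0.45,0.05,0.01],[-0.6,0.1,0.018],[-0.635,0.133,0.018],[-0.635,0.133,0.018]],"turn":[[0,0,0],[0,0,0],[0,0,0],[0,0,0],[0,0,0]]}'; cat >> h.py <<'E'
def pins(n='wrist',lo=(.38,0,.098),hi=(.5,.26,.112),fn=None):
    p,d,E=shot(n,fn); X=cloud(d,E); r=[]
    for c,s,l in blobs(box(X,d,lo,hi),30):
        r.append(X[l].mean(0)); print('pin',c.round(1),s[4],X[l].mean(0).round(4),((X[l].min(0)+X[l].max(0))/2).round(4))
    return r
E
python3 - <<'E'
from h import *
pins(fn='w2.png')
o=manip.get_obs(); print(o['position'])
go([.436,.209,.0715],-83)
E
```

```text
clock: 7.3
position: [0.4358, 0.2076, 0.1688]
ee_rot: [0.532, -0.467, 0.467, -0.53]
ft_force: [0.9, -0.6, 0.8]
grip_width: 0.598
pin [312.4 213.8] 1386 [0.433  0.2127 0.1052] [0.4316 0.2127 0.103 ]
pin [433.4 214.7] 1440 [0.4422 0.1347 0.105 ] [0.441  0.1337 0.103 ]
pin [555.7 215.7] 1599 [0.4515 0.0562 0.1046] [0.4505 0.0542 0.1031]
[0.43617902 0.20726397 0.16937641]
at [0.4362 0.2073 0.1694] offset [-0.0098, 0.4894, 0.0012] turn [0.0025, 0.0058, 0.0028]
```

View pics/w2.png

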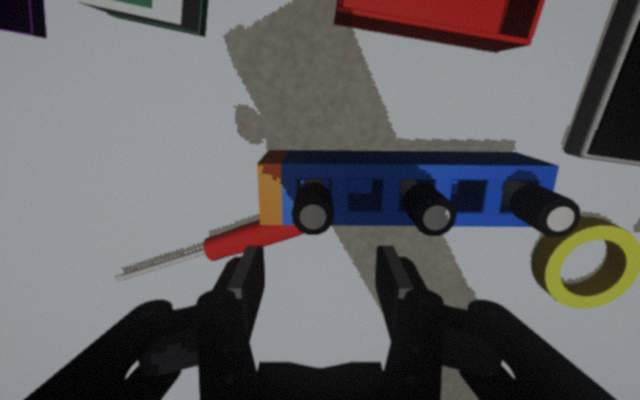

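```bash
python3 -m pendant '{"offset":[[-0.018,0.2,-0.008],[-0.018,0.4,-0.008],[-0.018,0.49,-0.008],[-0.018,0.49,-0.008]],"turn":[[0,0,0],[0,0,0],[0,0,0],[0,0,0]]}'; python3 -m pendant '{"offset":[[0,0,0],[0,0,0],[0,0,0],[0,0,0],[0,0,0],[0,-0.15,0],[0,-0.35,0],[0,-0.5,0],[0,-0.6,0],[0,-0.6,0]],"turn":[[0,0,0],[0,0,0],[0,0,0],[0,0,0],[0,0,0],[0,0,0],[0,0,0],[0,0,0],[0,0,0],[0,0,0]]}' 0 40;  python3 - <<'E'
from h import *
go([.5873,.3493,.185],-90)
E
```

```text
clock: 7.85
position: [0.4339, 0.2094, 0.071]
ee_rot: [0.532, -0.468, 0.468, -0.529]
ft_force: [0.1, 1.0, 0.5]
grip_width: 0.602
clock: 9.1
position: [0.4351, 0.2102, 0.1926]
ee_rot: [0.531, -0.467, 0.468, -0.53]
ft_force: [0.2, -0.7, -1.6]
grip_width: 0.315
at [0.4351 0.2102 0.1926] offset [-0.595, 0.0361, 0.8423] turn [0.0001, 0.1598, 0.0032]
```

```bash
python3 -m pendant '{"offset":[[-0.1,0,0.15],[-0.25,0.02,0.38],[-0.4,0.036,0.6],[-0.55,0.036,0.78],[-0.595,0.036,0.842],[-0.595,0.036,0.842],[-0.595,0.036,0.842]],"turn":[[0,0,0],[0,0.05,0],[0,0.1,0],[0,0.15,0],[0,0.16,0],[0,0.16,0],[0,0.16,0]]}';  cat >> h.py <<'E'
def gauge(n='wrist',fn=None):
    p,d,E=shot(n,fn); X=cloud(d,E); M=masks(p)
    q=[]
    m=box(X,d,[.5,.28,.046],[.68,.42,.056])&M['green']
    for c,s,l in blobs(m,15):
        q.append(onplane(c,.05,E)[0]); print('patch',c.round(1),s[4],q[-1].round(4),X[l].mean(0).round(4))
    t=X[box(X,d,[.5,.28,.0465],[.68,.42,.055])]; print('top',len(t),cv2.minAreaRect((t[:,:2]*1000).astype(np.float32)))
    if len(q)==2: print('centre',np.mean(q,0).round(4))
E
python3 - <<'E'
from h import *
gauge(fn='w3.png'); gauge('scene'); gauge('top')
# held pin head: points above .1
o=manip.get_obs(); P=np.array(o['position']); print(P)
for n in('scene','top'):
    p,d,E=shot(n); X=cloud(d,E)
    b=X[box(X,d,P+[-.03,-.03,-.07],P+[.03,.03,-.01])]; print(n,len(b),b.min(0).round(4) if len(b) else '',b.max(0).round(4) if len(b) else '')
go([.5873,.3493,.14],-90)
E
```

```text
clock: 9.98
position: [0.5867, 0.3486, 0.1843]
ee_rot: [0.501, -0.499, 0.501, -0.499]
ft_force: [0.2, 0.3, -1.5]
grip_width: 0.315
patch [319.3 154.6] 409 [0.6101 0.3491 0.05  ] [0.6101 0.3491 0.0498]
patch [301.7 216.6] 73 [0.5556 0.3644 0.05  ] [0.5555 0.3645 0.0498]
top 6447 ((612.8339233398438, 358.5899658203125), (159.1900634765625, 89.58772277832031), 13.890419006347656)
centre [0.5828 0.3568 0.05  ]
top 393 ((614.123291015625, 354.34246826171875), (155.4717254638672, 90.31011962890625), 14.800615310668945)
top 0 ((0.0, 0.0), (0.0, 0.0), 0.0)
[0.58709981 0.34852048 0.1852225 ]
scene 86 [0.5791 0.3367 0.1239] [0.5952 0.3541 0.1747]
top 0  
at [0.5872 0.3487 0.1854] offset [-0.0037, 0.2268, 0.0001] turn [-0.0008, -0.0008, 0.0035]
```

View pics/w3.png

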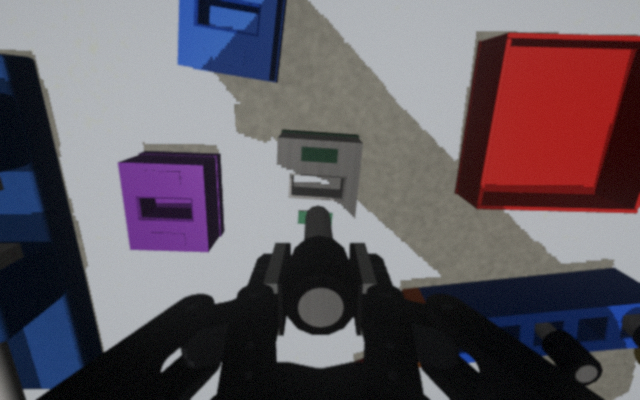

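```bash
python3 - <<'E'
from h import *
for n in('scene','top'):
    p=cv2.imread(f'pics/{n}0.png')[...,::-1]; E=ext(n); 
    h=cv2.cvtColor(p,cv2.COLOR_RGB2HSV).astype(int); g=(h[...,0]>40)&(h[...,0]<95)&(h[...,1]>45)
    q=[]
    for c,s,l in blobs(g,8):
        w=onplane(c,.05,E)[0]
        if .5<w[0]<.68 and .28<w[1]<.42: print(n,c.round(1),s,w.round(4)); 
p,d,E=shot('wrist'); X=cloud(d,E); o=manip.get_obs(); P=np.array(o['position'])
b=X[box(X,d,P+[-.03,-.03,.025],P+[.03,.03,.05])]; z=np.percentile(b[:,2],90); t=b[b[:,2]>z-.004]; print('headtop z-P',z-P[2],circ(t,.014)[0]-[*P[:2],0],t.mean(0)-P,(t.min(0)+t.max(0))/2-P)
E
```

```text
scene [398.8 151.3] [396 150   7   4  15] [0.5558 0.3524 0.05  ]
scene [413. 160.] [410 158   7   5  17] [0.6116 0.3497 0.05  ]
scene [403.3 171.9] [388 164  33  15  77] [0.625  0.2865 0.05  ]
top [214.8 188.1] [211 187   9   4  29] [0.6155 0.3497 0.05  ]
top [215.4 206.5] [211 205  10   4  35] [0.5588 0.3528 0.05  ]
headtop z-P 0.04588563721741962 [ 0.00886022 -0.00034017  0.08      ] [ 0.00880911 -0.00059709  0.04605308] [ 3.36663672e-05 -1.15177041e-05  4.59403605e-02]
```

```bash
python3 - <<'E'
from h import *
E=ext('wrist'); P=manip.get_obs()['position']
for z in(.033,.036,.04): print(onplane([322,307],P[2]+z,E)[0]-P)
go([.585,.351,.120],-90)
E
```

```text
[-0.00312371 -0.00028271  0.033     ]
[-0.00097392 -0.00025438  0.036     ]
[ 0.00189245 -0.0002166   0.04      ]
at [0.5872 0.3488 0.1854] offset [-0.0116, 0.3267, -0.0114] turn [-0.0007, -0.0006, 0.0033]
```

```bash
python3 -m pendant '{"offset":[[-0.012,0.1,-0.011],[-0.012,0.22,-0.011],[-0.012,0.327,-0.011],[-0.012,0.327,-0.011]],"turn":[[0,0,0],[0,0,0],[0,0,0.003],[0,0,0.003]]}'; python3 -m pendant '{"offset":[[0,0.03,0],[0,0.055,0],[0,0.08,0],[0,0.08,0]],"turn":[[0,0,0],[0,0,0],[0,0,0],[0,0,0]]}'; python3 - <<'E'
from h import *
p,d,E=shot('wrist','w4.png'); print(manip.get_obs()['ft_force'].round(1))
E
```

```text
clock: 10.78
position: [0.5837, 0.3501, 0.117]
ee_rot: [0.501, -0.5, 0.5, -0.498]
ft_force: [-0.4, 0.1, -0.3]
grip_width: 0.319
clock: 11.28
position: [0.5839, 0.3499, 0.1007]
ee_rot: [0.501, -0.5, 0.5, -0.498]
ft_force: [1.8, 0.0, -2.9]
grip_width: 0.318
[ 2.7  0.8 -2.3]
```

View pics/w4.png

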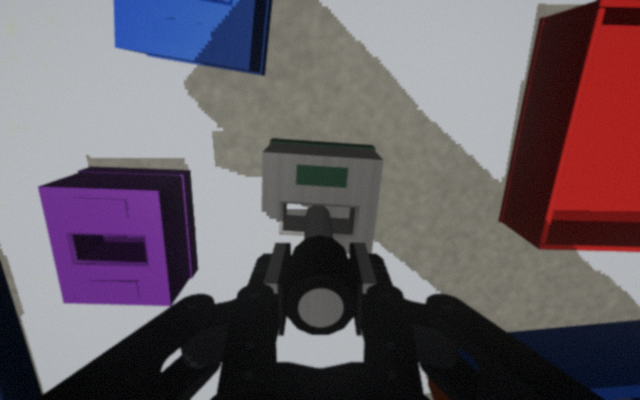

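```bash
python3 -m pendant '{"offset":[[0.0,0.03,0.002],[0,0.055,0.003],[0,0.075,0.003],[0,0.075,0.003],[0,0.075,0.003]],"turn":[[0,0,0],[0,0,0],[0,0,0],[0,0,0],[0,0,0]]}'; python3 -m pendant '{"offset":[[0,-0.15,0],[0,-0.3,0],[0,-0.5,0],[0,-0.55,0]],"turn":[[0,0,0],[0,0,0],[0,0,0],[0,0,0]]}'; python3 - <<'E'
from h import *
pot('top'); pot('scene')
for n in('scene','top'):
    p,d,E=shot(n,n+'1.png'); X=cloud(d,E)
    m=box(X,d,[.56,-.2,.070],[.64,-.05,.0785]); r=cv2.minAreaRect((X[m][:,:2]*1000).astype(np.float32)); print('stand',m.sum(),r)
    ys,xs=np.nonzero(m); print(xs.min(),xs.max(),ys.min(),ys.max())
E
```

```text
clock: 11.95
position: [0.5844, 0.3497, 0.0857]
ee_rot: [0.501, -0.5, 0.5, -0.498]
ft_force: [0.7, 0.9, -1.2]
grip_width: 0.317
clock: 12.45
position: [0.5852, 0.3512, 0.1989]
ee_rot: [0.5, -0.5, 0.5, -0.5]
ft_force: [1.3, -0.0, -1.4]
grip_width: 0.316
top rim 227 (array([ 0.6012, -0.125 ,  0.0704]), np.float64(0.0036)) z 0.0848
handle 232 0.4600217 -0.12001239 -1.9639937
scene rim 319 (array([ 0.5997, -0.1275,  0.0701]), np.float64(0.0017)) z 0.0837
handle 228 0.46121368 -0.12416418 -1.6420425
stand 691 ((603.394287109375, -127.60234832763672), (68.91498565673828, 141.31103515625), 6.89408016204834)
259 315 218 264
stand 434 ((599.634033203125, -124.17677307128906), (73.41039276123047, 140.60052490234375), 1.026497483253479)
348 394 155 184
```

```bash
python3 - <<'E'
from h import *
go([.601,-.084,.19],-92)
E
python3 -m pendant '{"offset":[[0.15,0.0,0],[0.4,0,0],[0.65,0,0.01],[0.9,0,0.02],[1,0,0.02]],"turn":[[0,0,0],[0,0,0],[0,0.02,0],[0,0.04,0],[0,0.044,0]]}'; python3 - <<'E'
from h import *
go([.601,-.084,.175],-92)
E
```

```text
at [0.5842 0.3497 0.1943] offset [2.1686, 0.0297, 0.0848] turn [0.0059, 0.044, 0.0052]
clock: 13.28
position: [0.588, 0.1454, 0.1934]
ee_rot: [-0.493, 0.51, -0.51, 0.487]
ft_force: [-0.1, 0.8, -1.6]
grip_width: 0.314
at [0.588  0.1454 0.1934] offset [1.143, 0.0984, 0.1108] turn [0.0086, -0.0059, 0.0081]
```

```bash
python3 -m pendant '{"offset":[[0.15,0.0,0.02],[0.4,0,0.05],[0.65,0,0.08],[0.9,0.05,0.1],[1,0.05,0.11]],"turn":[[0,0,0],[0,0,0],[0,0,0],[0,0,0],[0,0,0]]}'; python3 - <<'E'
from h import *
go([.601,-.084,.175],-92)
shot('wrist','w5.png')
E
```

```text
clock: 13.9
position: [0.601, -0.0588, 0.1823]
ee_rot: [-0.493, 0.511, -0.51, 0.485]
ft_force: [0.6, 0.2, -1.6]
grip_width: 0.319
at [ 0.601  -0.0588  0.1823] offset [0.1258, 0.0375, 0.0058] turn [0.0128, -0.0103, 0.0089]
```

View pics/w5.png

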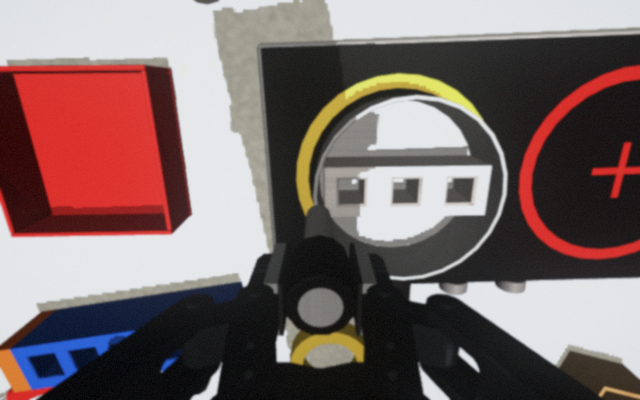

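```bash
python3 - <<'E'
from h import *
E=ext('wrist'); print(onplane([[351,190],[406,190],[459,190]],.075,E).round(4),onplane([620,170],.03,E).round(4))
E
```

```text
[[ 0.6002 -0.0847  0.075 ]
 [ 0.5982 -0.1271  0.075 ]
 [ 0.5963 -0.1678  0.075 ]] [[ 0.5936 -0.3282  0.03  ]]
```

```bash
python3 -m pendant '{"offset":[[0.08,0.03,0],[0.128,0.08,0],[0.128,0.17,0],[0.128,0.23,0],[0.128,0.23,0]],"turn":[[0,0,0],[0.013,-0.01,0.009],[0.013,-0.01,0.009],[0.013,-0.01,0.009],[0.013,-0.01,0.009]]}'; python3 -m pendant '{"offset":[[0,0.04,0],[0,0.08,0],[0,0.1,0],[0,0.1,0]],"turn":[[0,0,0],[0,0,0],[0,0,0],[0,0,0]]}';python3 - <<'E'
from h import *
go([.6,-.0845,.099],-92)
E
```

```text
clock: 14.58
position: [0.5991, -0.0852, 0.1356]
ee_rot: [-0.491, 0.509, -0.508, 0.491]
ft_force: [0.3, -1.4, -0.7]
grip_width: 0.319
clock: 15.08
position: [0.599, -0.0852, 0.1153]
ee_rot: [-0.492, 0.509, -0.508, 0.491]
ft_force: [0.7, -0.3, -1.4]
grip_width: 0.318
at [ 0.599  -0.0852  0.1153] offset [-0.0038, 0.0816, 0.0052] turn [0.0022, -0.0003, -0.0002]
```

Going in freely; lower to the floor, release, lift.

```bash
python3 -m pendant '{"offset":[[0,0.04,0],[0,0.075,0],[0,0.085,0],[0,0.085,0]],"turn":[[0,0,0],[0,0,0],[0,0,0],[0,0,0]]}'; python3 -m pendant '{"offset":[[0,0,0],[0,0,0],[0,0,0],[0,0,0],[0,-0.2,0],[0,-0.45,0],[0,-0.5,0],[0,-0.5,0]],"turn":[[0,0,0],[0,0,0],[0,0,0],[0,0,0],[0,0,0],[0,0,0],[0,0,0],[0,0,0]]}' 45; python3 - <<'E'
from h import *
pins('wrist',(.57,-.2,.12),(.63,-.05,.14)); pot()
go([.4446,.132,.18],-83)
E
```

```text
clock: 15.58
position: [0.5989, -0.0852, 0.0982]
ee_rot: [-0.492, 0.509, -0.508, 0.491]
ft_force: [0.5, -0.0, -1.0]
grip_width: 0.317
clock: 16.58
position: [0.5993, -0.0852, 0.1985]
ee_rot: [-0.491, 0.509, -0.508, 0.491]
ft_force: [0.3, 0.7, -0.7]
grip_width: 0.449
pin [318.  210.3] 1391 [ 0.5978 -0.0836  0.1298] [ 0.5964 -0.0835  0.1268]
scene rim 302 (array([ 0.5997, -0.1277,  0.07  ]), np.float64(0.0026)) z 0.0836
handle 227 0.462272 -0.12405988 -1.7848526
at [ 0.5984 -0.0853  0.1967] offset [-1.0587, 0.0872, -0.8065] turn [0.005, -0.2004, -0.0009]
```

```bash
python3 -m pendant '{"offset":[[-0.2,0,-0.12],[-0.5,0,-0.35],[-0.75,0,-0.6],[-0.95,0,-0.75],[-1,0.06,-0.8],[-1,0.06,-0.8]],"turn":[[0,0,0],[0,-0.05,0],[0,-0.1,0],[0,-0.15,0],[0,-0.2,0],[0,-0.2,0]]}' 60; python3 - <<'E'
from h import *
pins(); go([.4446,.1325,.0715],-83)
E
```

```text
clock: 17.42
position: [0.4436, 0.121, 0.184]
ee_rot: [0.532, -0.469, 0.466, -0.529]
ft_force: [0.9, -0.8, 0.0]
grip_width: 0.6
pin [303.2 202.5] 1244 [0.4423 0.133  0.1052] [0.4412 0.133  0.103 ]
pin [417.5 203.1] 1277 [0.4516 0.055  0.105 ] [0.4507 0.0541 0.1029]
at [0.4449 0.1199 0.1845] offset [-0.0624, 0.565, 0.0096] turn [0.0072, 0.0, -0.0007]
```

```bash
python3 -m pendant '{"offset":[[-0.062,0.15,0.01],[-0.062,0.35,0.006],[-0.062,0.52,0.006],[-0.062,0.565,0.006],[-0.062,0.565,0.006]],"turn":[[0.007,0,0],[0.007,0,0],[0.007,0,0],[0.007,0,0],[0.007,0,0]]}'; python3 -m pendant '{"offset":[[0,0,0],[0,0,0],[0,0,0],[0,0,0],[0,0,0],[0,-0.15,0],[0,-0.35,0],[0,-0.5,0],[0,-0.6,0],[0,-0.6,0]],"turn":[[0,0,0],[0,0,0],[0,0,0],[0,0,0],[0,0,0],[0,0,0],[0,0,0],[0,0,0],[0,0,0],[0,0,0]]}' 0 40;  python3 - <<'E'
from h import *
go([.585,.3505,.165],-90)
E
```

```text
clock: 18.1
position: [0.4443, 0.1319, 0.0716]
ee_rot: [0.529, -0.469, 0.468, -0.529]
ft_force: [-0.7, 0.2, 0.4]
grip_width: 0.601
clock: 19.35
position: [0.4453, 0.132, 0.1931]
ee_rot: [-0.529, 0.468, -0.469, 0.53]
ft_force: [1.5, 0.1, -1.3]
grip_width: 0.317
at [0.4453 0.132  0.1931] offset [-1.0004, 0.1429, 0.8249] turn [-0.003, 0.1538, -0.0008]
```

```bash
python3 -m pendant '{"offset":[[-0.15,0,0.12],[-0.4,0,0.35],[-0.65,0,0.6],[-0.9,0.05,0.76],[-1,0.14,0.825],[-1,0.14,0.825],[-1,0.14,0.825]],"turn":[[0,0,0],[0,0.05,0],[0,0.1,0],[0,0.15,0],[0,0.154,0],[0,0.154,0],[0,0.154,0]]}';  python3 - <<'E'
from h import *
go([.585,.3502,.120],-90)
E
```

```text
clock: 20.23
position: [0.5847, 0.3499, 0.1646]
ee_rot: [0.5, -0.5, 0.5, -0.5]
ft_force: [-0.2, -0.3, -0.8]
grip_width: 0.318
at [0.5847 0.3499 0.1646] offset [-0.0015, 0.2231, 0.0014] turn [-0.0015, -0.0, 0.0001]
```

```bash
python3 -m pendant '{"offset":[[0,0.1,0],[0,0.2,0],[0,0.25,0],[0,0.28,0],[0,0.31,0],[0,0.33,0],[0,0.33,0]],"turn":[[0,0,0],[0,0,0],[0,0,0],[0,0,0],[0,0,0],[0,0,0],[0,0,0]]}'
```

```text
clock: 21.1
position: [0.5861, 0.3493, 0.0983]
ee_rot: [0.499, -0.499, 0.501, -0.501]
ft_force: [6.9, -0.8, -1.1]
grip_width: 0.317
```

```bash
python3 -m pendant '{"offset":[[0,0.03,0.003],[0,0.05,0.004],[0,0.065,0.004],[0,0.065,0.004],[0,0.065,0.004]],"turn":[[0,0,0],[0,0,0],[0,0,0],[0,0,0],[0,0,0]]}'; python3 -m pendant '{"offset":[[0,-0.15,0],[0,-0.3,0],[0,-0.5,0],[0,-0.55,0]],"turn":[[0,0,0],[0,0,0],[0,0,0],[0,0,0]]}'; python3 - <<'E'
from h import *
pot('top'); pot('scene'); go([.597,-.168,.175],-92)
E
```

```text
clock: 21.72
position: [0.5867, 0.3491, 0.0849]
ee_rot: [0.499, -0.499, 0.501, -0.5]
ft_force: [4.0, -0.3, -3.0]
grip_width: 0.32
clock: 22.22
position: [0.5863, 0.3505, 0.1978]
ee_rot: [-0.498, 0.499, -0.501, 0.502]
ft_force: [1.3, -0.0, -1.6]
grip_width: 0.316
top rim 240 (array([ 0.601 , -0.1251,  0.0705]), np.float64(0.0045)) z 0.0845
handle 228 0.46002683 -0.12000941 -1.9799157
scene rim 295 (array([ 0.5997, -0.1276,  0.0699]), np.float64(0.0027)) z 0.0834
handle 230 0.46190774 -0.124341056 -1.5791717
at [0.5861 0.3497 0.1957] offset [2.5886, 0.1027, 0.0551] turn [-0.0041, 0.0439, -0.0004]
```

```bash
python3 -m pendant '{"offset":[[0.15,-0.1,0],[0.4,-0.2,0.01],[0.65,-0.2,0.02],[0.9,-0.2,0.02],[1,-0.2,0.02],[1,-0.2,0.02]],"turn":[[0,0,0],[0,0.02,0],[0,0.04,0],[0,0.044,0],[0,0.044,0],[0,0.044,0]]}'; python3 -m pendant '{"offset":[[0.15,0,0],[0.4,0,0.01],[0.65,0,0.02],[0.9,0,0.02],[1,0,0.02],[1,0,0.02]],"turn":[[0,0,0],[0,0,0],[0,0,0],[0,0,0],[0,0,0],[0,0,0]]}'; python3 - <<'E'
from h import *
go([.5975,-.168,.19],-92)
E
```

```text
clock: 23.08
position: [0.5897, 0.1481, 0.2343]
ee_rot: [0.49, -0.509, 0.51, -0.491]
ft_force: [0.6, -0.2, -0.6]
grip_width: 0.314
clock: 23.82
position: [0.5862, -0.0516, 0.2338]
ee_rot: [0.49, -0.509, 0.509, -0.491]
ft_force: [0.0, 0.6, -1.7]
grip_width: 0.316
at [ 0.5862 -0.0516  0.2338] offset [0.5797, 0.2188, 0.0785] turn [-0.0006, -0.0037, -0.0003]
```

```bash
python3 -m pendant '{"offset":[[0.15,0,0.03],[0.35,0,0.06],[0.55,0,0.078],[0.58,0,0.078],[0.58,0.2,0.078],[0.58,0.2,0.078]],"turn":[[0,0,0],[0,0,0],[0,0,0],[0,0,0],[0,0,0],[0,0,0]]}'; python3 - <<'E'
from h import *
shot('wrist','w6.png');pot(); go([.5975,-.168,.136],-92)
E
```

```text
clock: 24.58
position: [0.5963, -0.1647, 0.1911]
ee_rot: [-0.492, 0.51, -0.507, 0.491]
ft_force: [0.1, -0.5, -0.8]
grip_width: 0.316
scene rim 281 (array([ 0.5998, -0.1278,  0.0698]), np.float64(0.0024)) z 0.0836
at [ 0.598  -0.1657  0.1945] offset [0.0117, 0.2926, -0.0021] turn [-0.0007, -0.0001, -0.0016]
```

View pics/w6.png

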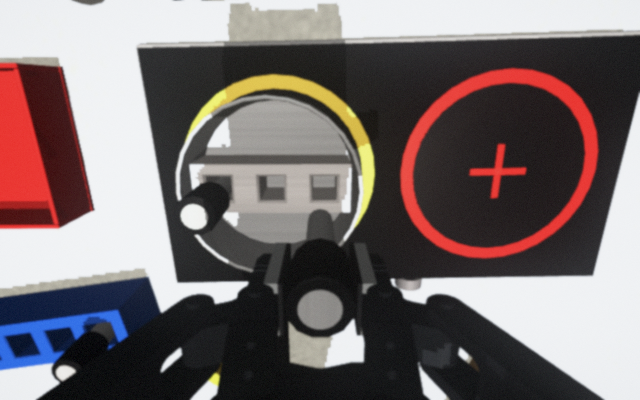

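```bash
python3 -m pendant '{"offset":[[0.012,0.1,-0.002],[0.012,0.22,-0.002],[0.012,0.29,-0.002],[0.012,0.34,-0.002],[0.012,0.39,-0.002],[0.012,0.4,-0.002]],"turn":[[0,0,0],[0,0,0],[0,0,0],[0,0,0],[0,0,0],[0,0,0]]}';python3 - <<'E'
from h import *
go([.5975,-.168,.098],-92)
E
```

```text
clock: 25.42
position: [0.5991, -0.168, 0.116]
ee_rot: [0.49, -0.508, 0.51, -0.493]
ft_force: [2.2, 0.8, -1.6]
grip_width: 0.318
at [ 0.5991 -0.168   0.116 ] offset [0.0006, 0.0901, -0.0086] turn [-0.0058, 0.0003, -0.0007]
```

```bash
python3 -m pendant '{"offset":[[0,0.04,0],[0,0.075,0],[0,0.09,0],[0,0.09,0]],"turn":[[0,0,0],[0,0,0],[0,0,0],[0,0,0]]}'; python3 -m pendant '{"offset":[[0,0,0],[0,0,0],[0,0,0],[0,0,0],[0,-0.2,0],[0,-0.45,0],[0,-0.65,0],[0,-0.65,0]],"turn":[[0,0,0],[0,0,0],[0,0,0],[0,0,0],[0,0,0],[0,0,0],[0,0,0],[0,0,0]]}' 45; python3 - <<'E'
from h import *
pins('wrist',(.57,-.2,.12),(.63,-.05,.14)); pot()
go([.4545,.053,.22],-83)
E
```

```text
clock: 25.92
position: [0.5991, -0.168, 0.0982]
ee_rot: [0.49, -0.508, 0.51, -0.492]
ft_force: [-3.4, -0.1, 9.3]
grip_width: 0.317
clock: 26.92
position: [0.6001, -0.168, 0.2319]
ee_rot: [0.489, -0.506, 0.511, -0.493]
ft_force: [-0.6, 1.0, -1.0]
grip_width: 0.452
pin [212.  203.4] 1108 [ 0.596  -0.0855  0.1297] [ 0.5948 -0.0843  0.1264]
pin [318.5 213.6] 1034 [ 0.585  -0.1662  0.1299] [ 0.5836 -0.1661  0.1264]
scene rim 313 (array([ 0.5935, -0.1276,  0.0698]), np.float64(0.0037)) z 0.0836
handle 86 0.4932454 -0.11434295 -11.436224
at [ 0.5984 -0.168   0.228 ] offset [-1.0794, 0.0372, -0.7579] turn [-0.0052, -0.1999, 0.0003]
```

```bash
python3 -m pendant '{"offset":[[-0.2,0,-0.12],[-0.5,0,-0.35],[-0.75,0,-0.6],[-0.95,0,-0.72],[-1,0.06,-0.757],[-1,0.06,-0.757]],"turn":[[0,0,0],[0,-0.05,0],[0,-0.1,0],[0,-0.15,0],[0,-0.2,0],[0,-0.2,0]]}' 60; python3 - <<'E'
from h import *
pins(); go([.4542,.053,.0715],-83); pot('top',(.595,-.127)); pot('scene',(.595,-.127)); shot('scene','s2.png')
E
```

```text
clock: 27.78
position: [0.4531, 0.0371, 0.2142]
ee_rot: [-0.53, 0.468, -0.469, 0.53]
ft_force: [0.2, -1.1, -0.1]
grip_width: 0.599
pin [299.1 190.6] 990 [0.4515 0.0536 0.1052] [0.4505 0.0536 0.1031]
at [0.454  0.0361 0.2147] offset [-0.0844, 0.716, 0.0091] turn [-0.0034, -0.0014, 0.0008]
top rim 185 (array([ 0.5945, -0.1246,  0.0707]), np.float64(0.0045)) z 0.0843
handle 216 0.45969394 -0.106593706 -6.860741
scene rim 320 (array([ 0.5934, -0.1276,  0.0697]), np.float64(0.0036)) z 0.0836
handle 222 0.45852485 -0.10992199 -8.094846
```

View pics/s2.png

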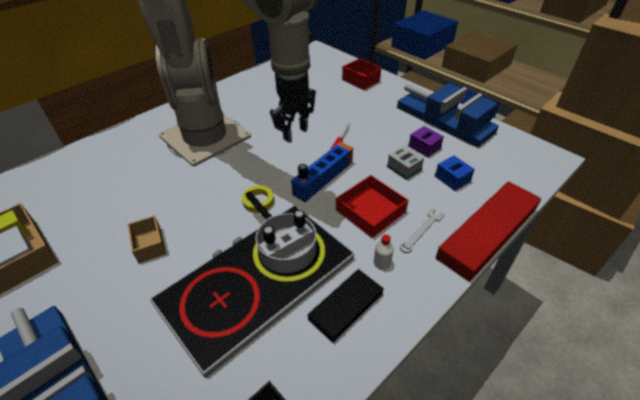

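```bash
python3 -m pendant '{"offset":[[-0.084,0.2,0.009],[-0.084,0.45,0.007],[-0.084,0.67,0.007],[-0.084,0.716,0.007],[-0.084,0.716,0.007]],"turn":[[-0.003,0,0],[-0.003,0,0],[-0.003,0,0],[-0.003,0,0],[-0.003,0,0]]}'; python3 -m pendant '{"offset":[[0,0,0],[0,0,0],[0,0,0],[0,0,0],[0,0,0],[0,-0.15,0],[0,-0.35,0],[0,-0.5,0],[0,-0.6,0],[0,-0.6,0]],"turn":[[0,0,0],[0,0,0],[0,0,0],[0,0,0],[0,0,0],[0,0,0],[0,0,0],[0,0,0],[0,0,0],[0,0,0]]}' 0 40;  python3 - <<'E'
from h import *
go([.586,.35,.165],-90)
E
```

```text
clock: 28.6
position: [0.4553, 0.0525, 0.0726]
ee_rot: [-0.528, 0.47, -0.469, 0.529]
ft_force: [-0.2, -0.2, 0.3]
grip_width: 0.6
clock: 29.85
position: [0.4562, 0.0524, 0.1944]
ee_rot: [-0.528, 0.468, -0.471, 0.53]
ft_force: [0.7, -0.4, -1.7]
grip_width: 0.315
at [0.4562 0.0524 0.1944] offset [-1.4009, 0.1505, 0.8196] turn [-0.006, 0.1508, -0.0]
```

```bash
python3 -m pendant '{"offset":[[-0.15,0,0.08],[-0.4,0,0.25],[-0.65,0,0.45],[-0.9,0,0.65],[-1,0,0.75],[-1,0,0.8]],"turn":[[0,0,0],[0,0.05,0],[0,0.1,0],[0,0.15,0],[0,0.15,0],[0,0.15,0]]}';  python3 - <<'E'
from h import *
go([.586,.350,.13],-90)
E
```

```text
clock: 30.6
position: [0.5908, 0.2724, 0.1933]
ee_rot: [-0.5, 0.499, -0.499, 0.502]
ft_force: [-0.9, -0.3, -1.1]
grip_width: 0.311
at [0.5908 0.2724 0.1933] offset [-0.3877, 0.3168, -0.023] turn [-0.0027, 0.0053, -0.0016]
```

```bash
python3 -m pendant '{"offset":[[-0.15,0,-0.01],[-0.35,0,-0.023],[-0.388,0.1,-0.023],[-0.388,0.25,-0.023],[-0.388,0.32,-0.023],[-0.388,0.32,-0.023]],"turn":[[0,0,0],[0,0,0],[0,0,0],[0,0,0],[0,0,0],[0,0,0]]}'; python3 -m pendant '{"offset":[[0,0.03,0],[0,0.06,0],[0,0.09,0],[0,0.1,0],[0,0.11,0],[0,0.12,0]],"turn":[[0,0,0],[0,0,0],[0,0,0],[0,0,0],[0,0,0],[0,0,0]]}'
```

```text
clock: 31.35
position: [0.586, 0.3483, 0.1282]
ee_rot: [-0.501, 0.499, -0.5, 0.501]
ft_force: [0.3, 0.8, -0.8]
grip_width: 0.316
clock: 32.1
position: [0.591, 0.35, 0.1118]
ee_rot: [-0.496, 0.498, -0.502, 0.505]
ft_force: [3.4, -6.0, 43.9]
grip_width: 0.314
```

```bash
python3 -m pendant '{"offset":[[0,-0.03,0],[0,-0.06,-0.02],[0,-0.06,-0.025],[0,-0.06,-0.025]],"turn":[[0,0,0],[0,0,0],[0,0,0],[0,0,0]]}';  python3 - <<'E'
from h import *
go([.5855,.3500,.113],-90)
shot('wrist','w7.png')
E
```

```text
clock: 32.6
position: [0.5852, 0.3497, 0.1229]
ee_rot: [-0.496, 0.498, -0.502, 0.504]
ft_force: [-0.7, -0.5, -1.7]
grip_width: 0.314
at [0.5852 0.3497 0.1229] offset [-0.0012, 0.0496, 0.0007] turn [-0.015, 0.0015, -0.0051]
```

View pics/w7.png

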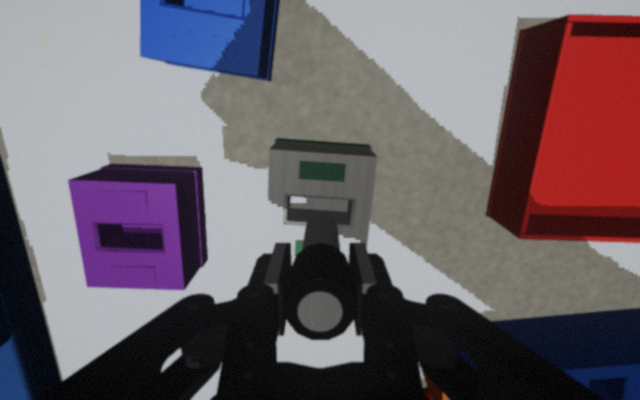

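```bash
python3 -m pendant '{"offset":[[0,0.03,0],[0,0.05,0],[0,0.06,0],[0,0.07,0],[0,0.07,0],[0,0.07,0]],"turn":[[-0.015,0,-0.005],[-0.015,0,-0.005],[-0.015,0,-0.005],[-0.015,0,-0.005],[-0.015,0,-0.005],[-0.015,0,-0.005]]}'; python3 - <<'E'
from h import *
p,d,E=shot('scene'); X=cloud(d,E); P=manip.get_obs()['position']
b=X[box(X,d,[.55,.32,.055],[.62,.38,.2])]; print(P,len(b),b.max(0))
E
```

```text
clock: 33.4
position: [0.5877, 0.3494, 0.1121]
ee_rot: [0.499, -0.499, 0.501, -0.501]
ft_force: [-1.2, -5.4, 22.0]
grip_width: 0.315
[0.58765905 0.34942653 0.11210969] 406 [0.6070094  0.37628393 0.19996411]
```

```bash
python3 -m pendant '{"offset":[[0,-0.1,0],[0,-0.25,0],[0,-0.4,0],[0,-0.45,0]],"turn":[[0,0,0],[0,0,0],[0,0,0],[0,0,0]]}'; cat >> h.py <<'E'
def tray():
    for n in('top','scene'):
        p,d,E=shot(n); X=cloud(d,E); m=box(X,d,[.45,-.02,.045],[.8,.3,.056])&masks(p)['red']; print('tray',n,m.sum(),cv2.minAreaRect((X[m][:,:2]*1000).astype(np.float32)))
E
python3 - <<'E'
from h import *
tray(); go([.632,.140,.18],-90)
E
```

```text
clock: 33.95
position: [0.5876, 0.3502, 0.2043]
ee_rot: [-0.498, 0.499, -0.501, 0.502]
ft_force: [-0.3, -0.2, -1.7]
grip_width: 0.314
tray top 153 ((634.2954711914062, 139.73480224609375), (136.80906677246094, 138.31724548339844), 88.37137603759766)
tray scene 274 ((633.5194702148438, 138.45758056640625), (141.49147033691406, 140.96865844726562), 89.064697265625)
at [0.5874 0.3498 0.2029] offset [1.0488, 0.1143, 0.2228] turn [-0.0072, -0.0008, -0.0016]
```

```bash
python3 -m pendant '{"offset":[[0.2,0,0.05],[0.5,0,0.12],[0.8,0,0.2],[1,0,0.223],[1,0.1,0.223],[1,0.35,0.223],[1,0.55,0.223],[1,0.65,0.223],[1,0.67,0.223],[1,0.67,0.223]],"turn":[[0,0,0],[0,0,0],[0,0,0],[0,0,0],[0,0,0],[0,0,0],[0,0,0],[0,0,0],[0,0,0],[0,0,0]]}'
```

```text
clock: 35.3
position: [0.6331, 0.1505, 0.0698]
ee_rot: [-0.498, 0.499, -0.501, 0.502]
ft_force: [0.5, 0.5, -1.2]
grip_width: 0.316
```

```bash
python3 -m pendant '{"offset":[[0,0.01,0],[0,0.01,0],[0,0.01,0],[0,0.01,0],[0,0.01,0],[0,-0.2,0],[0,-0.45,0],[0,-0.65,0],[0,-0.65,0]],"turn":[[0,0,0],[0,0,0],[0,0,0],[0,0,0],[0,0,0],[0,0,0],[0,0,0],[0,0,0],[0,0,0]]}' 55; python3 - <<'E'
from h import *
shot('wrist','w8.png');tray(); pot('top',(.595,-.127)); pot('scene',(.595,-.127))
pins('scene',(.54,.05,.09),(.72,.24,.112));pins('top',(.54,.05,.09),(.72,.24,.112)); pins('top',(.56,-.2,.12),(.64,-.05,.14))
go([.458,-.110,.2],-97.5)
E
```

```text
clock: 36.42
position: [0.6336, 0.1511, 0.2035]
ee_rot: [-0.496, 0.498, -0.502, 0.504]
ft_force: [-0.1, 1.2, 0.1]
grip_width: 0.551
tray top 67 ((601.2869873046875, 191.4876251220703), (134.6488037109375, 65.95841979980469), 36.79771423339844)
tray scene 205 ((634.1195068359375, 138.12249755859375), (139.4307861328125, 138.90570068359375), 88.99198913574219)
top rim 152 (array([ 0.5952, -0.1253,  0.0701]), np.float64(0.0023)) z 0.0848
scene rim 311 (array([ 0.5933, -0.1275,  0.0698]), np.float64(0.0037)) z 0.0835
handle 220 0.45797074 -0.1098227 -8.096645
pin [372.  182.8] 83 [0.6246 0.1453 0.0982] [0.6231 0.1474 0.0966]
pin [359.5 166.6] 82 [ 0.5984 -0.0831  0.1311] [ 0.5994 -0.0832  0.1284]
pin [388.9 166.5] 80 [ 0.587  -0.1655  0.1313] [ 0.588  -0.1652  0.1288]
at [0.6319 0.1502 0.1989] offset [1.3009, -0.0123, -0.8694] turn [-0.0067, 0.1665, -0.0025]
```

View pics/w8.png

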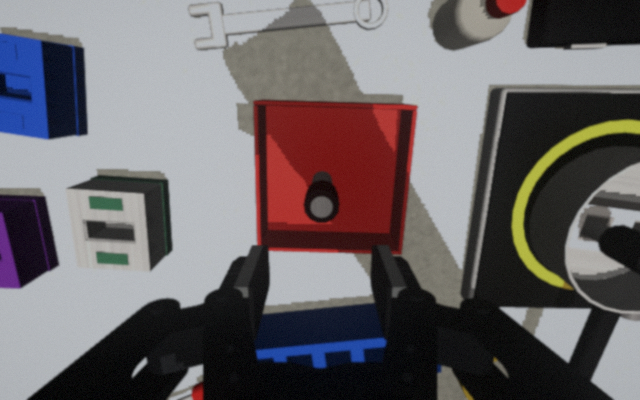

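```bash
python3 -m pendant '{"offset":[[0.2,0,-0.15],[0.5,0,-0.4],[0.75,0,-0.6],[0.95,0,-0.72],[1,0,-0.75],[1,0,-0.75]],"turn":[[0,0,0],[0,0.05,0],[0,0.1,0],[0,0.167,0],[0,0.167,0],[0,0.167,0]]}' 100; python3 - <<'E'
from h import *
go([.480,-.1115,.16],-97.5)
E
```

```text
clock: 37.58
position: [0.4818, -0.0504, 0.1979]
ee_rot: [0.464, -0.531, 0.533, -0.467]
ft_force: [-0.1, 0.7, -0.4]
grip_width: 1.001
at [ 0.4818 -0.0504  0.1979] offset [0.3044, 0.1889, 0.0304] turn [-0.007, -0.0024, -0.0023]
```

```bash
python3 -m pendant '{"offset":[[0.1,0,0.01],[0.25,0.08,0.03],[0.304,0.19,0.03],[0.304,0.19,0.03]],"turn":[[0,0,0],[0,0,0],[-0.007,0,0],[-0.007,0,0]]}'; python3 - <<'E'
from h import *
p,d,E=shot('wrist'); X=cloud(d,E)
b=X[box(X,d,[.39,-.16,.074],[.51,-.06,.083])]; print(len(b),b.min(0).round(3),b.max(0).round(3))
vx,vy,x0,y0=cv2.fitLine(b[:,:2].astype(np.float32),2,0,.01,.01).ravel(); y=y0+vy/vx*(.48-x0); print('y at .48',y,np.degrees(np.arctan2(vy,vx)))
pot('wrist',(.595,-.127)); go([.48,y,.056],-90+np.degrees(np.arctan2(vy,vx)))
E
```

```text
clock: 38.08
position: [0.4792, -0.11, 0.1578]
ee_rot: [-0.466, 0.534, -0.53, 0.466]
ft_force: [0.1, 0.0, -0.2]
grip_width: 1.004
3591 [ 0.398 -0.122  0.074] [ 0.51 -0.09  0.08]
y at .48 -0.10995733 -8.123828
wrist rim 2428 (array([ 0.5903, -0.1254,  0.0697]), np.float64(0.0009)) z 0.084
handle 3537 0.4586308 -0.106964484 -8.125453
at [ 0.4803 -0.1095  0.1597] offset [0.0043, 0.5187, -0.001] turn [0.0007, 0.0146, -0.0039]
```

```bash
python3 -m pendant '{"offset":[[0.004,0.2,0],[0.004,0.4,0],[0.004,0.515,0],[0.004,0.515,0]],"turn":[[0,0.014,0],[0,0.014,0],[0,0.014,0],[0,0.014,0]]}' 60; python3 -m pendant '{"offset":[[0,0,0],[0,0,0],[0,0,0],[0,0,0],[0,0,0],[0,0,0],[0,0,0]],"turn":[[0,0,0],[0,0,0],[0,0,0],[0,0,0],[0,0,0],[0,0,0],[0,0,0]]}' 0 50; python3 - <<'E'
from h import *
o=manip.get_obs();print(np.round(o['ft_force'],1))
pot('scene',(.595,-.127)); pot('top',(.595,-.127))
q=np.array(o['position']); go(q+[.0045,-.199,0],-98.1)
E
```

```text
clock: 38.67
position: [0.4799, -0.1084, 0.0562]
ee_rot: [-0.463, 0.535, -0.532, 0.465]
ft_force: [-0.1, 0.0, 0.8]
grip_width: 0.599
clock: 39.55
position: [0.4809, -0.1086, 0.0578]
ee_rot: [-0.463, 0.535, -0.533, 0.465]
ft_force: [-1.4, 1.4, 7.7]
grip_width: 0.2
[-1.4  1.4  7.7]
scene rim 312 (array([ 0.5935, -0.127 ,  0.0698]), np.float64(0.0037)) z 0.0835
handle 129 0.48556173 -0.112032324 -5.7365704
top rim 129 (array([ 0.5957, -0.1245,  0.0701]), np.float64(0.0014)) z 0.0852
handle 154 0.4356573 -0.099834934 -5.022597
at [ 0.4809 -0.1086  0.0578] offset [0.9824, -0.0033, 0.1608] turn [0.0, 0.002, -0.0044]
```

```bash
python3 -m pendant '{"offset":[[0.03,0,0.005],[0.09,0,0.015],[0.18,0,0.03],[0.28,0,0.046],[0.38,0,0.062],[0.48,0,0.079],[0.58,0,0.095],[0.68,0,0.111],[0.78,0,0.128],[0.88,0,0.144],[0.95,0,0.156],[0.983,0,0.161]],"turn":[[0,0,0],[0,0,0],[0,0,0],[0,0,0],[0,0,0],[0,0,0],[0,0,0],[0,0,0],[0,0,0],[0,0,0],[0,0,0],[0,0,0]]}'; python3 -m pendant '{"offset":[[0,0,0],[0,0,0],[0,0,0]],"turn":[[0,0,0],[0,0,0],[0,0,0]]}'; python3 - <<'E'
from h import *
pot('scene',(.597,-.325)); pot('top',(.597,-.325))
E
```

```text
clock: 41.15
position: [0.4858, -0.309, 0.0577]
ee_rot: [-0.462, 0.535, -0.533, 0.465]
ft_force: [-1.2, 8.4, 8.0]
grip_width: 0.197
clock: 41.52
position: [0.4858, -0.3102, 0.0579]
ee_rot: [-0.462, 0.534, -0.534, 0.465]
ft_force: [2.3, -0.1, 0.2]
grip_width: 0.199
scene rim 417 (array([ 0.5989, -0.3264,  0.0692]), np.float64(0.0035)) z 0.0839
handle 184 0.48702535 -0.30978566 -14.807723
top rim 154 (array([ 0.5992, -0.3264,  0.0693]), np.float64(0.002)) z 0.0847
handle 167 0.44543794 -0.3016127 -8.326688
```

```bash
python3 -m pendant '{"offset":[[0,0,0],[0,0,0],[0,0,0],[0,0,0],[0,-0.2,0],[0,-0.5,0],[0,-0.8,-0.2],[0,-1,-0.4],[0,-1,-0.6],[0,-1,-0.6]],"turn":[[0,0,0],[0,0,0],[0,0,0],[0,0,0],[0,0,0],[0,0,0],[0,0,0],[0,0,0],[0,0,0],[0,0,0]]}' 60; python3 - <<'E'
from h import *
pot('scene',(.597,-.325)); pot('top',(.597,-.325))
pins('top',(.56,-.42,.12),(.64,-.2,.14)); pins('scene',(.54,.05,.09),(.72,.24,.112))
p,d,E=shot('scene','s9.png'); print(manip.get_obs()['position'],manip.get_obs()['joint_velocities'].round(3))
X=cloud(d,E); b=X[box(X,d,[.45,-.43,.025],[.75,-.22,.036])&masks(p)['red']]; ok=np.abs(np.hypot(b[:,0]-.598,b[:,1]+.326)-.085)<.012; print(circ(b[ok]))
E
```

```text
clock: 42.88
position: [0.3643, -0.2944, 0.2586]
ee_rot: [0.462, -0.535, 0.535, -0.463]
ft_force: [1.2, -0.1, -0.6]
grip_width: 0.6
scene rim 416 (array([ 0.599 , -0.3266,  0.0691]), np.float64(0.0032)) z 0.0838
handle 274 0.46205267 -0.30630425 -8.643274
top rim 222 (array([ 0.5986, -0.3265,  0.0698]), np.float64(0.0041)) z 0.0844
handle 236 0.46010637 -0.30343652 -8.390448
pin [428.3 156.3] 72 [ 0.6013 -0.2832  0.1308] [ 0.6009 -0.2835  0.1283]
pin [456.8 156.6] 87 [ 0.5893 -0.3656  0.1303] [ 0.5902 -0.3677  0.1287]
pin [372.1 183. ] 84 [0.625  0.1452 0.0978] [0.6224 0.1481 0.0964]
[ 0.36724969 -0.29341387  0.25736183] [-0.002  0.005  0.001  0.    -0.001 -0.     0.002]
(array([ 0.5959, -0.3257,  0.0834]), np.float64(0.0033))
```

View pics/s9.png

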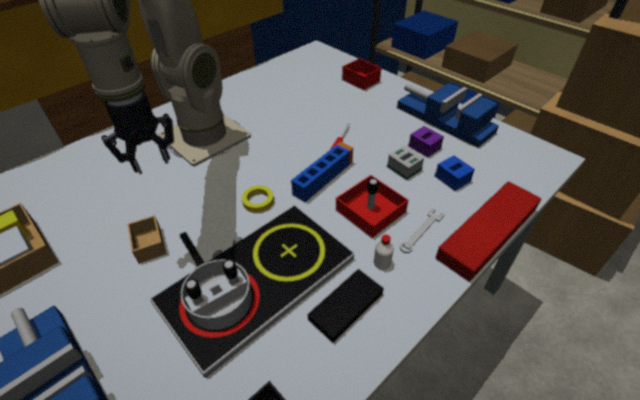

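The pan is on the red ring about (218,297), with two pins standing in it. The third pin stands in the tray at (372,195). The rack is empty and everything else is where it was.

```bash
python3 -c "
from workcell import manip
print(manip.hand_in())"
```

```text
the job is handed in; nothing more can be done
None
```

The job is handed in at about 43 s on the robot's clock; no verdict was reported.

**What was done:** I slid the pan by its handle to the yellow ring. The rack held three pins, in places 1, 3 and 5, and I tried each in the gauge in that order.
- **Pins 1 and 3** went into the slot, so they stand in the two outer holes of the pan's stand.
- **Pin 5** was refused twice, with 44 N and then 22 N on the mouth, and stands in the red tray.

I then slid the pan back to the red ring and moved the arm clear.

**Last checks:**
- The pan centre is at about (0.599, -0.3265), within 3 mm of the red ring's centre, with its rim at the right height.
- Both pin heads in the pan are at the right height, with their tops at about 0.130 m.
- The oversize pin is upright in the tray.
- Nothing else looks moved in the final picture.

**What disagreed:**
- The pan shifted about 6 mm and turned about 6 degrees around the time I released pin 3. It was either touched or was the announced knock. It stayed within 18 mm of the yellow ring, so I left it.
- The cameras disagreed with each other by 2 to 5 mm, which the clearances covered.

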